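# Unload the roller feed track into the curing tray

### The arm

A 7-joint arm with a two-finger parallel gripper is mounted at the origin on a cart in front of the work surface, level with it; the furniture and walls round the work are solid. World frame = base frame: x ahead of the robot, y to its left, z up, the work surface at z = 0. Lengths are in mm, angles in rad, forces in N, time in s.
With the tool pointing down it reaches from about 400 to 900 mm from the base axis. Payload 5.5 kg.
Tool frame: the origin (TCP) lies midway between the tips of the shut fingers; the grasp point (between the pads) lies grasp_offset behind it (grasp_offset is the distance from the TCP to the grasp point, in mm); z points along the fingers, y is the line along which they close (so a half turn about z gives the same grasp; the last joint's range is limited). The gripper opens to 92 mm and grips with 3 to 60 N. Pads are 19 mm wide; open, the fingers measure 130 mm over their backs; the gripper's body (75 mm by 190 mm) begins 47 mm behind the grasp point.
Start: joints at [-0.966, 0.501, -0.427, 1.55, 0.221, 1.138, -0.21], TCP at [217.832, 612.413, 226.729] pointing down, gripper open.
Joint ranges: [-2.88, 2.88], [-0.31, 2.03], [-1.54, 1.56], [0.2, 2.42], [-1.41, 4.55], [0.19, 2.02], [-2.57, 2.57]. Speed limits (rad/s): [2.57, 2.57, 3.14, 3.14, 3.14, 3.14, 3.14].

### API

Orientations are given as a unit quaternion [w, x, y, z].
In Python, from station import sense, camera, hand_in, recognise, grasp_offset gives the robot as it stands.
- The arm moves only by the tool drive_tool, never from a script. Its argument "targets" is a list that holds one entry, the list of rows, each a list of 5 numbers: the shift along the tool's x, y, z in m, then the turn about the tool's z in units of 10 degrees (1.0 is 10 degrees), then the opening, from 0 (shut) to 1 (fully open). A call has 1 to 5 rows; each row shifts and turns the commanded pose from where the row before left it, along the tool's axes as they then stand; what a row does not reach is not made up. A row lasts 1/8 s, in which the tool goes at most 62.5 mm and 10.7 degrees, less where a joint would pass 70% of its speed; a pose out of reach is approached as far as the arm can. A call is refused whole if a number of a shift passes 0.0625 or a number of a turn 1, either way. A call with a gripper value outside its range is refused whole. The fingers move at their own pace and stop on an object; the grip force is fixed at half the most. Time passes only in rows, so rows that do not move let the fingers close. It gives the time, the measured TCP pose, the force, the opening and the grip force at its end, in the units of the state.
- sense(): the state, without advancing time (a new reading comes with each control period).
- camera(name): name is "side" or "top"; returns a dict with "color" (420x560x3 uint8, red, green, blue), "vertical_fov" (degrees; the focal length in pixels is half the picture's height over the tangent of half this angle, whatever the lens; pixels are square), "cx", "cy" (the principal point, pixels), "k1" (the pictures are not rectified: a ray, as slopes to the right and down, at radius r is drawn at 1 + k1 r^2 times it, then the intrinsics apply), "rvec" (rotation vector, rad) and "tvec" (3), from world to camera coordinates, as OpenCV has them. Camera axes: x right, y down, z forward; pixel columns grow to the right and rows downward; lengths in mm; the calibration is good to about 2 mm. A picture is of the moment at which its call begins. There is no depth.
- hand_in(): hands the job in; it is judged then, once.
Trained networks look in a picture, given as the dict that the camera call returned (one of the last four; its "shot" number tells which), for a name from the list of things; names that differ only in an ending like _2 or _b are one class to them, and where a whole thing is asked for, a point or a joint stands for the part that bears it (a point fixed in the world has none). Each returns a list of dicts, best first, with "confidence" (0 to 1); they miss things now and then, are a little off and sometimes report something else, mostly with a low value. They report only what shows in the picture. A call takes as long as a camera call. They do not tell look-alikes from the thing itself.
- recognise(thing, picture): "extent" ([left, top, width, height] in pixels, round what is visible of it).
The state is a dict: "time": time; "qpos": joint angles; "joint_vel": joint speeds; "joint_torque": joint torques, N m; "eef_pos": TCP position; "tcp_rot": TCP orientation; "ft_force": force on the tool from outside, world axes, zero at the start; "wrist_torque": the same for the moment, N m; "grip_width": finger opening in mm; "grasp_force": force on a finger pad.
Only numpy, scipy, OpenCV 4.12 (cv2) and the standard library are available. Lean on these libraries where they do the work, as an engineer would, in place of code of your own. Each camera call takes 0.05 s, during which the arm holds its last target. There are 200 camera calls.

### The job

Pull the upright retaining rod out of the sloped feed track and stand it in the round cup holder, so that the flanged rollers roll down to the end stop. Take the rollers from the stop one after another until the track is empty, and lay each across the plywood tray in a free V bay of its own; one may already be there. Then put the rod back, fully down in its bore in the track.

Things in the scene. Friction and masses are not known exactly. Their poses are not given: they have to be found in the camera images.
- track: fixed feed track of plywood and aluminium, 380 x 110 mm, top 95 mm (low end) to 170 mm high. Origin on the bench under the end stop's pocket; +x points up the slope (8 degrees), y across. Rails at |y| = 22 to 48 mm carry the rollers, middle open; cheeks 24 mm high guide them. From 140 mm up the slope on, keeper strips 60 mm above the rails hold them in: they come out at the low end only
- track_stop (a point): where the centre of a roller rests against the end stop at the low end of the track (88 mm above the bench); axes as the track's, rollers lie along y. The stop is two posts at the flanges (|y| over 27 mm), 34 mm high over the rails; the barrel is free in the middle. Two touching rollers on the track leave 32 mm between their barrels
- track_bore (a point): centre of the mouth of the upright blind bore for the rod, 59 mm up the track from its origin, 65 mm above the bench; 16 mm wide with a 3 mm chamfer, 45 mm deep
- rod_center (a point): middle of the steel retaining rod, plain round, 12 mm thick and 160 mm long, 60 to 130 g; z is the rod's axis. At the start it stands upright and loose in the track's bore, sticking out by 115 mm, and the rollers waiting uphill lean against it; its top end stands free, about 50 mm above the rollers near it
- rod_foot (a point): centre of the rod's lower end, 80 mm below its middle
- holder: rod holder: upright round black cup, 36 mm outside, 28 mm bore (a rod in it leans by up to 12 degrees), rim 80 mm above the bench, on a 72 mm disc foot, fixed to the bench. Origin at the centre of its underside
- holder_floor (a point): centre of the holder's inner floor, 6 mm above the bench, 74 mm below the rim
- tray: loose plywood tray, 280 x 110 mm, 0.5 to 0.8 kg, with four open V bays in a row along its x axis, 66 mm apart; a roller lies across the tray (axis along the tray's y) and centres itself in the V (35 degree sides, two strips under the flanges at |y| = 22 to 52 mm, middle open; ridges 33 mm above the bench). Origin at the centre of its underside, z up
- tray_bay1 (a point): where the centre of a roller lying in bay 1 of the tray rests (44 mm above the bench); axes as the tray's. Bay 1 is at the -x end
- tray_bay2 (a point): where the centre of a roller lying in bay 2 of the tray rests (44 mm above the bench); axes as the tray's. Bay 1 is at the -x end
- tray_bay3 (a point): where the centre of a roller lying in bay 3 of the tray rests (44 mm above the bench); axes as the tray's. Bay 1 is at the -x end
- tray_bay4 (a point): where the centre of a roller lying in bay 4 of the tray rests (44 mm above the bench); axes as the tray's. Bay 1 is at the -x end
- roller_1_center (a point): centre of a flanged roller (3, 4 and 5 may be absent; 4 starts at the stop, 5 in bay 2 of the tray, the others uphill of the rod): grey printed part, 80 mm long over all, a 24 mm barrel between two flanges 56 mm in diameter and 6 mm thick at the ends (68 mm of barrel free between them), 65 to 105 g. Its y axis is the roller's axis; it turns about y as it rolls.
- roller_2_center (a point): centre of a flanged roller (3, 4 and 5 may be absent; 4 starts at the stop, 5 in bay 2 of the tray, the others uphill of the rod): grey printed part, 80 mm long over all, a 24 mm barrel between two flanges 56 mm in diameter and 6 mm thick at the ends (68 mm of barrel free between them), 65 to 105 g. Its y axis is the roller's axis; it turns about y as it rolls.
- roller_3_center (a point): centre of a flanged roller (3, 4 and 5 may be absent; 4 starts at the stop, 5 in bay 2 of the tray, the others uphill of the rod): grey printed part, 80 mm long over all, a 24 mm barrel between two flanges 56 mm in diameter and 6 mm thick at the ends (68 mm of barrel free between them), 65 to 105 g. Its y axis is the roller's axis; it turns about y as it rolls.
- roller_4_center (a point): centre of a flanged roller (3, 4 and 5 may be absent; 4 starts at the stop, 5 in bay 2 of the tray, the others uphill of the rod): grey printed part, 80 mm long over all, a 24 mm barrel between two flanges 56 mm in diameter and 6 mm thick at the ends (68 mm of barrel free between them), 65 to 105 g. Its y axis is the roller's axis; it turns about y as it rolls.
- roller_5_center (a point): centre of a flanged roller (3, 4 and 5 may be absent; 4 starts at the stop, 5 in bay 2 of the tray, the others uphill of the rod): grey printed part, 80 mm long over all, a 24 mm barrel between two flanges 56 mm in diameter and 6 mm thick at the ends (68 mm of barrel free between them), 65 to 105 g. Its y axis is the roller's axis; it turns about y as it rolls.
Not all that is in view belongs to the job. What is shaped like the part that bears roller_1_center but pink is not meant.

How it is judged (in metres and radians):
On the way, in this order (a step that is already met when the one before it is completed fails the run):
1. the rod is pulled clear out of the track's bore (z of rod_foot in the frame of track_bore above 0.005 m), for 0.1 s.
2. the rod stands in the holder (horizontal distance between rod_foot and holder_floor below 0.016 m and z of rod_foot in the frame of holder_floor below 0.02 m and angle between rod_center's own z axis and vertical below 0.4 rad and contact force between the fingers and rod below 0.1 N), for 0.3 s.
3. all rollers lie in the tray ((distance between roller_1_center and tray_bay1 below 0.02 m or distance between roller_1_center and tray_bay2 below 0.02 m or distance between roller_1_center and tray_bay3 below 0.02 m or distance between roller_1_center and tray_bay4 below 0.02 m) and angle between the y axis of each of roller_1_center, roller_2_center, roller_3_center, roller_4_center, roller_5_center and the y axis of tray, either way round below 0.25 rad and linear speed of each of roller_1, roller_2, roller_3, roller_4, roller_5 below 0.03 m/s and (distance between roller_2_center and tray_bay1 below 0.02 m or distance between roller_2_center and tray_bay2 below 0.02 m or distance between roller_2_center and tray_bay3 below 0.02 m or distance between roller_2_center and tray_bay4 below 0.02 m) and (distance between roller_3_center and tray_bay1 below 0.02 m or distance between roller_3_center and tray_bay2 below 0.02 m or distance between roller_3_center and tray_bay3 below 0.02 m or distance between roller_3_center and tray_bay4 below 0.02 m) and (distance between roller_4_center and tray_bay1 below 0.02 m or distance between roller_4_center and tray_bay2 below 0.02 m or distance between roller_4_center and tray_bay3 below 0.02 m or distance between roller_4_center and tray_bay4 below 0.02 m) and (distance between roller_5_center and tray_bay1 below 0.02 m or distance between roller_5_center and tray_bay2 below 0.02 m or distance between roller_5_center and tray_bay3 below 0.02 m or distance between roller_5_center and tray_bay4 below 0.02 m)), for 0.2 s.
At the end, for the whole second after the job is handed in: every roller present lies at rest in a bay of the tray (centre within 20 mm of the bay's point, axis within 0.25 rad of across the tray), the tray lies flat, and the rod is back in the track's bore (at least 38 mm deep, upright within 0.15 rad) (all of step 3 and horizontal distance between rod_foot and track_bore below 0.01 m and z of rod_foot in the frame of track_bore below -0.038 m and angle between rod_center's own z axis and vertical below 0.15 rad and angle between tray's own z axis and vertical below 0.06 rad and linear speed of tray below 0.02 m/s); the robot touches nothing.
Of roller_3, roller_4, roller_5 only 1 to 2 are there at a start; the rules pass over those that are not, and their reading is None.
At some moment in a run one of tray may be knocked a few centimetres aside while the robot is not near it.
It also fails if it takes over 210 s, if anything falls off the work surface, if the arm or the gripper's body presses on something with over 40 N, if the wrist force passes 120 N, or if a joint passes its speed limit or range.

## Working session

There is one attempt and no reset: what is moved stays moved. The work goes in short steps, Python scripts to look and compute and a tool call to move; the robot and the scene stay as the last step left them, time stands still between calls to the robot, and variables do not carry over. Pictures are saved under pics/ and viewed, at most 16 in all, crops included, and the job is handed in when it is done.

Besides the shell and the picture viewer there is one more tool, called after "Call:" as name([rows], argument=value, ...), one row to a line, values as JSON. drive_tool: Moves the arm, as the interface text tells. Its arguments: {"type":"object","properties":{"targets":{"type":"array","items":{"type":"array","items":{"type":"array","items":{"type":"number"}}}}},"required":["targets"]}

```bash
mkdir -p pics; ls
cat > h.py <<'E'
import numpy as np, cv2
from station import sense, camera, hand_in, recognise, grasp_offset
def KD(p):
    f=p["color"].shape[0]/2/np.tan(np.radians(p["vertical_fov"])/2)
    return np.array([[f,0,p["cx"]],[0,f,p["cy"]],[0,0,1.]]), np.array([p["k1"],0,0,0,0.])
def proj(p,X):
    K,D=KD(p); return cv2.projectPoints(np.array(X,float).reshape(-1,1,3),np.array(p["rvec"],float),np.array(p["tvec"],float),K,D)[0].reshape(-1,2)
def unproj(p,uv,z):
    K,D=KD(p); s=cv2.undistortPoints(np.array(uv,float).reshape(-1,1,2),K,D).reshape(-1,2)
    R=cv2.Rodrigues(np.array(p["rvec"],float))[0]; c=-R.T@np.array(p["tvec"],float).ravel()
    d=np.c_[s,np.ones(len(s))]@R; return c+d*((z-c[2])/d[:,2])[:,None]
def save(p,n): cv2.imwrite("pics/"+n,p["color"][:,:,::-1])
E
python3 - <<'E'
from h import *
print(grasp_offset, {k:np.round(v,3) for k,v in sense().items()})
for n in("top","side"):
    p=camera(n); save(p,n+"0.png"); print(n,[(k,np.round(v,3)) for k,v in p.items() if k!="color"])
    R=cv2.Rodrigues(np.array(p["rvec"],float))[0]; print("cam",-R.T@np.array(p["tvec"]).ravel())
    for t in("track","rod_center","holder","tray","roller_1_center"):
        print(t,[(np.round(r["extent"]).tolist(),round(r["confidence"],2)) for r in recognise(t,p)])
E
```

```text
pics
18.8 {'time': np.float64(0.0), 'qpos': array([-0.966,  0.502, -0.427,  1.551,  0.221,  1.138, -0.21 ]), 'joint_vel': array([ 0.002,  0.001,  0.   , -0.001, -0.001,  0.   ,  0.001]), 'joint_torque': array([ 0.0000e+00, -5.6661e+01, -5.8160e+00, -2.7911e+01, -6.9000e-02,
        3.1000e-02,  0.0000e+00]), 'eef_pos': array([217.677, 611.73 , 225.685]), 'tcp_rot': array([-0.   ,  0.17 ,  0.985, -0.001]), 'ft_force': array([-0.011,  1.032, -1.254]), 'wrist_torque': array([-0.006, -0.039,  0.006]), 'grasp_force': np.float64(0.0), 'grip_width': np.float64(91.949)}
top [('vertical_fov', np.float64(46.369)), ('cx', np.float64(284.115)), ('cy', np.float64(209.881)), ('k1', np.float64(-0.092)), ('rvec', array([ 2.197, -2.173,  0.049])), ('tvec', array([   4.18 ,  517.396, 1209.768])), ('shot', np.int64(1))]
cam [ 445.94955361   -6.88980679 1237.87564394]
track [([258.0, 103.0, 60.0, 156.0], 0.89)]
rod_center []
holder [([165.0, 190.0, 28.0, 28.0], 0.76)]
tray [([270.0, 178.0, 39.0, 13.0], 0.72), ([380.0, 173.0, 49.0, 114.0], 0.67), ([272.0, 228.0, 38.0, 24.0], 0.46)]
roller_1_center [([269.0, 193.0, 36.0, 26.0], 0.92), ([328.0, 202.0, 38.0, 21.0], 0.92), ([210.0, 196.0, 30.0, 39.0], 0.64), ([379.0, 172.0, 47.0, 113.0], 0.57), ([274.0, 233.0, 34.0, 16.0], 0.5)]
side [('vertical_fov', np.float64(46.99)), ('cx', np.float64(282.241)), ('cy', np.float64(211.707)), ('k1', np.float64(0.019)), ('rvec', array([ 1.97 ,  0.068, -0.031])), ('tvec', array([-509.778,   73.565, 1379.953])), ('shot', np.int64(2))]
cam [  580.52086959 -1208.08600972   610.80238304]
track [([243.0, 183.0, 140.0, 72.0], 0.77)]
rod_center [([277.0, 185.0, 9.0, 27.0], 0.48)]
holder [([288.0, 186.0, 13.0, 13.0], 0.63)]
tray [([198.0, 273.0, 126.0, 44.0], 0.81), ([288.0, 183.0, 11.0, 18.0], 0.75)]
roller_1_center [([278.0, 197.0, 19.0, 22.0], 0.84), ([263.0, 239.0, 32.0, 40.0], 0.78)]
```

View pics/top0.png

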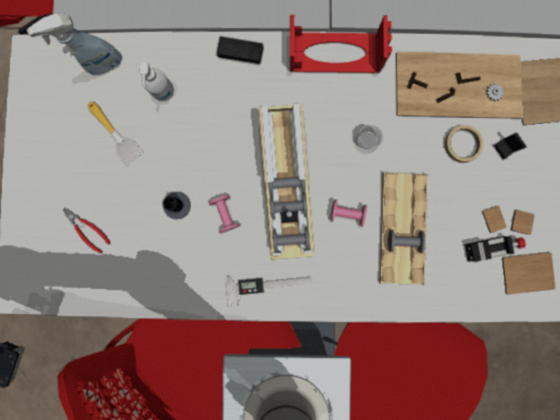

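View pics/side0.png

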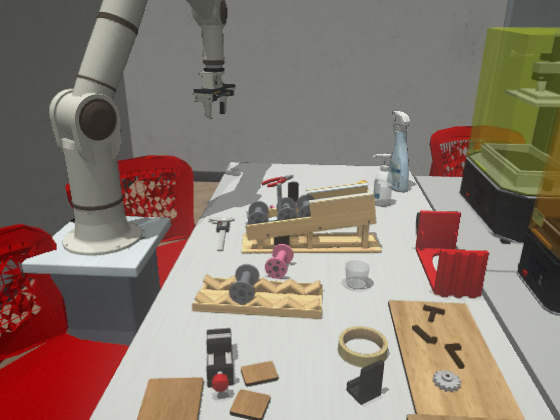

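The top view shows the track with its low end near the robot, at about (290,250). One roller is at the stop (290,240), the rod is near (288,213), and two rollers are uphill at (287,207) and (287,183). The tray is at (405,229) with a roller in its second bay, the black holder is at (176,205), and the pink look-alikes are to be ignored. Next I'll zoom in.

Run:
```python
import cv2
a=cv2.imread("pics/top0.png"); b=cv2.imread("pics/side0.png")
c=cv2.resize(a[95:295,245:445],None,fx=3,fy=3,interpolation=cv2.INTER_CUBIC)
cv2.imwrite("pics/z1.png",c)
c=cv2.resize(b[165:325,190:390],None,fx=3.7,fy=3.7,interpolation=cv2.INTER_CUBIC); cv2.imwrite("pics/z2.png",c)
```

```text
(no output)
```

View pics/z1.png

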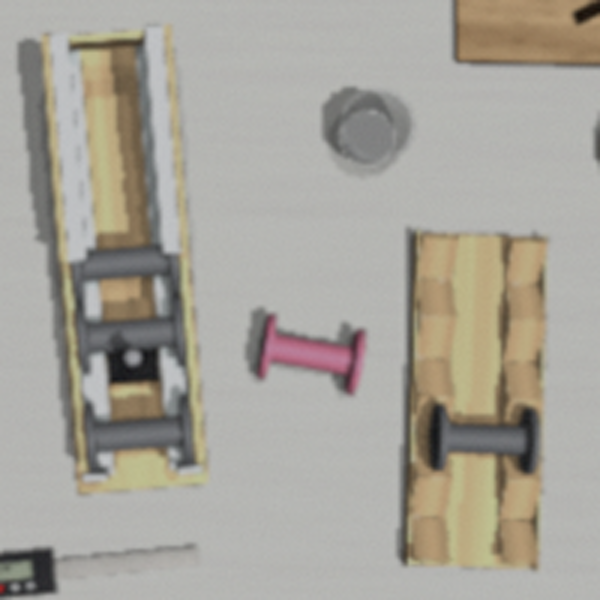

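View pics/z2.png

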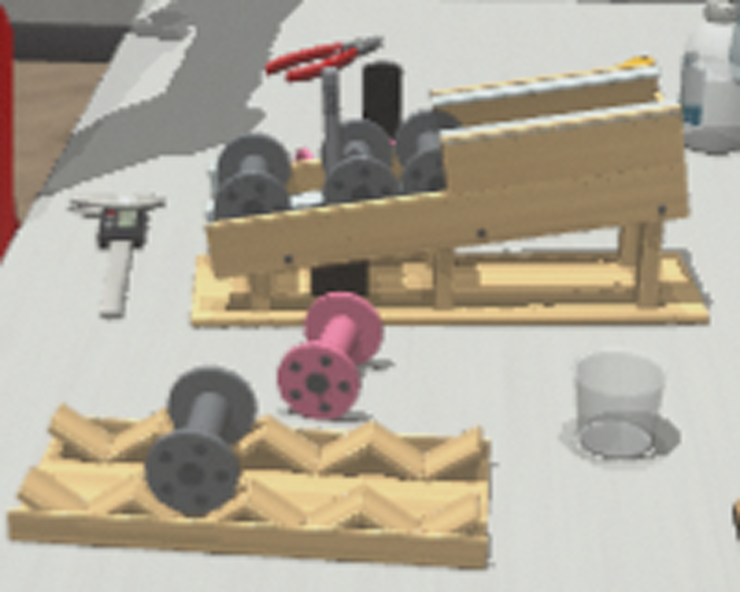

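The zoomed view shows the rod top at (133,357), the stop roller at (137,434), and uphill rollers at (130,334) and (126,263). The tray roller is at (487,437) and the tray corners are at about (412,233), (546,237), (537,568) and (407,566).

Run:
```python
from h import *
p=camera("top"); s=camera("side")
def Z(l,z): return unproj(p,np.array(l)/3+[245-1/3,95-1/3],z)
print("stop roller",Z([[137,434],[88,436],[190,431]],88).round(1).tolist())
print("rod top",Z([[133,357]],180).round(1).tolist())
print("up rollers",Z([[130,334],[126,263]],100).round(1).tolist())
print("track cheek corners low/high",Z([[78,478],[205,475]],92).round(1).tolist(),Z([[46,36],[170,27]],172).round(1).tolist())
print("tray roller",Z([[487,437],[440,437],[535,438]],44).round(1).tolist())
print("tray corners",Z([[412,233],[546,237],[537,568],[407,566]],25).round(1).tolist())
g=cv2.cvtColor(p["color"],6+1) # gray
gg=g[185:225,160:195].astype(int); m=gg<45; ys,xs=np.nonzero(m); print("holder px",xs.mean()+160,ys.mean()+185,m.sum(),xs.min()+160,xs.max()+160,ys.min()+185,ys.max()+185)
for z in (0,80): print(z,unproj(p,[[176,205.5]],z).round(1).tolist())
for r in recognise("holder",p)[:1]: print(r)
# side: rod top zoom (330,68) -> px
q=np.array([[330,68]])/3.7+[190,165]; print("side rod top y-plane",q,[unproj(s,q,z).round(1).tolist() for z in (170,180,190)])
hq=np.array([[383,66]])/3.7+[190,165]; print("side holder rim",unproj(s,hq,80).round(1).tolist())
```

```text
stop roller [[444.1, -6.5, 88.0], [442.2, 31.7, 88.0], [446.9, -47.9, 88.0]]
rod top [[499.6, -3.1, 180.0]]
up rollers [[521.5, -0.3, 100.0], [576.8, 3.4, 100.0]]
track cheek corners low/high [[409.5, 39.0, 92.0], [412.9, -59.7, 92.0]] [[736.7, 63.7, 172.0], [744.2, -27.8, 172.0]]
tray roller [[444.4, -291.0, 44.0], [444.1, -252.5, 44.0], [443.9, -330.4, 44.0]]
tray corners [[613.1, -233.3, 25.0], [611.2, -345.8, 25.0], [336.9, -337.2, 25.0], [337.9, -229.5, 25.0]]
holder px 172.81746031746033 203.61904761904762 252 164 182 195 211
0 [[526.5, 285.8, 0.0]]
80 [[521.3, 266.8, 80.0]]
{'extent': [162.8, 190.1, 26.9, 27.5], 'confidence': 0.77}
side rod top y-plane [[279.18918919 183.37837838]] [[[499.2, 27.0, 170.0]], [[501.0, -1.0, 180.0]], [[502.9, -29.1, 190.0]]]
side holder rim [[529.0, 288.6, 80.0]]
```

Run:
```python
import cv2,numpy as np
a=cv2.imread("pics/top0.png"); b=cv2.imread("pics/side0.png")
f=lambda i,x,y:cv2.convertScaleAbs(cv2.resize(i[y:y+40,x:x+40],None,fx=10,fy=10,interpolation=cv2.INTER_CUBIC),alpha=2)
cv2.imwrite("pics/hold.png",np.hstack([f(a,156,185),f(b,275,170)]))
```

```text
(no output)
```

View pics/hold.png

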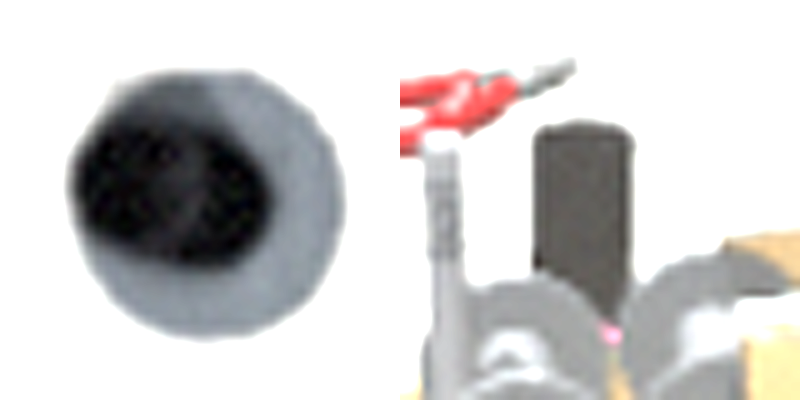

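The holder's disc centre and its rim give about (528,283), and the rod top is at about (500,-2). I'll write a move planner next.

```bash
cat >> h.py <<'E'
def plan(tgt,head=None,step=55,opening=1,start=None):
    """rows (tool axes) from the present pose to TCP target (mm), tool-y heading (deg, world, mod 180)"""
    s=sense(); w,x,y,z=s["tcp_rot"]; from scipy.spatial.transform import Rotation as Ro
    R=Ro.from_quat([x,y,z,w]); p=np.array(s["eef_pos"]) if start is None else np.array(start,float); ey=R.as_matrix()[:,1]
    h=np.degrees(np.arctan2(ey[1],ey[0])); turn=0 if head is None else -((head-h+90)%180-90)
    d=np.array(tgt)-p; n=int(max(np.ceil(np.linalg.norm(d)/step),np.ceil(abs(turn)/9.5),1))
    rows=[]
    for i in range(n):
        l=R.inv().apply(d/n)/1000; rows.append([*np.round(l,4).tolist(),round(turn/n/10,3),opening]); R=R*Ro.from_euler("z",turn/n,degrees=True)
    print("h %.1f tilt %.2f at"%(h,np.degrees(np.arccos(-R.as_matrix()[2,2]))),p.round(1).tolist(),"F",np.round(s["ft_force"],1).tolist(),"grip",round(float(s["grip_width"]),1),round(float(s["grasp_force"]),1),"t",round(float(s["time"]),2))
    print("turn",round(turn,1))
    for k in range(0,n,5): print(rows[k:k+5])
E
python3 -c "
from h import *
plan([500,-2,250],4.7)"
```

```text
h 70.4 tilt 0.00 at [217.8, 612.4, 226.8] F [0.9, 0.1, 0.4] grip 91.8 0.0 t 0.75
turn 65.7
[[-0.0363, -0.0373, -0.0018, np.float64(0.506), 1], [-0.0394, -0.0339, -0.0018, np.float64(0.506), 1], [-0.0423, -0.0303, -0.0018, np.float64(0.506), 1], [-0.0448, -0.0265, -0.0018, np.float64(0.506), 1], [-0.0469, -0.0224, -0.0018, np.float64(0.506), 1]]
[[-0.0487, -0.0182, -0.0018, np.float64(0.506), 1], [-0.0501, -0.0138, -0.0018, np.float64(0.506), 1], [-0.0512, -0.0094, -0.0018, np.float64(0.506), 1], [-0.0518, -0.0048, -0.0018, np.float64(0.506), 1], [-0.052, -0.0002, -0.0018, np.float64(0.506), 1]]
[[-0.0518, 0.0044, -0.0018, np.float64(0.506), 1], [-0.0512, 0.0089, -0.0018, np.float64(0.506), 1], [-0.0503, 0.0134, -0.0018, np.float64(0.506), 1]]
```

Call:
drive_tool([
  [[-0.036,-0.037,-0.002,0.5,1],[-0.039,-0.034,-0.002,0.5,1],[-0.042,-0.03,-0.002,0.5,1],[-0.045,-0.0265,-0.002,0.5,1],[-0.047,-0.0225,-0.002,0.5,1]],
])

```text
time: 1.38
eef_pos: [327.0, 375.4, 237.1]
tcp_rot: [0.0, 0.381, 0.925, 0.0]
ft_force: [1.0, -0.2, -0.1]
grip_width: 91.5
grasp_force: 0.0
```

Call:
drive_tool([
  [[-0.049,-0.018,-0.002,0.5,1],[-0.05,-0.014,-0.002,0.5,1],[-0.051,-0.009,-0.002,0.5,1],[-0.052,-0.005,-0.002,0.5,1],[-0.052,0,-0.002,0.5,1]],
])

```text
time: 2.0
eef_pos: [437.5, 139.9, 247.2]
tcp_rot: [0.0, 0.572, 0.82, 0.0]
ft_force: [0.8, 0.2, -0.5]
grip_width: 91.5
grasp_force: 0.0
```

```bash
python3 -c "
from h import *
plan([500,-2,220],4.7)"
```

```text
h 20.3 tilt 0.07 at [437.5, 139.9, 247.2] F [0.8, 0.2, -0.5] grip 91.5 0.0 t 2.0
turn 15.6
[[-0.0516, 0.0031, 0.0091, np.float64(0.519), 1], [-0.0511, 0.0078, 0.0091, np.float64(0.519), 1], [-0.0502, 0.0124, 0.0091, np.float64(0.519), 1]]
```

Call:
drive_tool([
  [[-0.0515,0.003,0.009,0.52,1],[-0.051,0.008,0.009,0.52,1],[-0.05,0.012,0.009,0.52,1],[0,0,0,0,0.5],[0,0,0,0,0.5]],
])

```text
time: 2.62
eef_pos: [499.1, 0.5, 219.7]
tcp_rot: [-0.0, 0.677, 0.736, 0.0]
ft_force: [0.7, 1.2, 0.2]
grip_width: 76.4
grasp_force: 0.0
```

```bash
python3 -c "
from h import *
plan([500,-2.5,139],4.7,step=30)"
```

```text
h 4.9 tilt 0.04 at [499.1, 0.5, 219.7] F [0.7, 1.2, 0.2] grip 76.4 0.0 t 2.62
turn 0.2
[[-0.0011, 0.0002, 0.0269, np.float64(0.005), 1], [-0.0011, 0.0002, 0.0269, np.float64(0.005), 1], [-0.001, 0.0002, 0.0269, np.float64(0.005), 1]]
```

Call:
drive_tool([
  [[-0.001,0,0.027,0,0.5],[-0.001,0,0.027,0,0.5],[-0.001,0,0.027,0,0.5],[0,0,0,0,0],[0,0,0,0,0]],
])

```text
time: 3.25
eef_pos: [500.1, -1.9, 139.8]
tcp_rot: [0.0, 0.676, 0.737, 0.001]
ft_force: [0.4, 0.1, 0.7]
grip_width: 30.6
grasp_force: 0.0
```

Call:
drive_tool([
  [[0,0,0,0,0],[0,0,0,0,0],[0,0,0,0,0]],
])

```text
time: 3.62
eef_pos: [502.8, -2.7, 140.1]
tcp_rot: [0.002, 0.677, 0.736, 0.003]
ft_force: [5.0, 1.3, -3.4]
grip_width: 11.5
grasp_force: 29.8
```

Call:
drive_tool([
  [[0,0,-0.015,0,0],[0,0,-0.025,0,0],[0,0,-0.03,0,0],[0,0,-0.03,0,0],[0,0,-0.04,0,0]],
])

```text
time: 4.25
eef_pos: [498.5, -3.2, 279.3]
tcp_rot: [-0.001, 0.677, 0.736, -0.001]
ft_force: [1.0, 0.1, -1.0]
grip_width: 11.4
grasp_force: 30.0
```

Run:
```python
from h import *
p=camera("top");s=camera("side")
save(s,"side1.png"); c=cv2.resize(s["color"][60:320,180:400,::-1],None,fx=2.3,fy=2.3,interpolation=cv2.INTER_CUBIC); cv2.imwrite("pics/s1.png",c)
plan([528,283,270],4.7,opening=0)
```

```text
h 4.8 tilt 0.47 at [502.2, -3.1, 283.4] F [1.4, 0.4, 0.0] grip 11.5 30.0 t 4.35
turn 0.1
[[0.0472, 0.0083, 0.0023, np.float64(0.002), 0], [0.0472, 0.0082, 0.0023, np.float64(0.002), 0], [0.0472, 0.0082, 0.0023, np.float64(0.002), 0], [0.0472, 0.0082, 0.0023, np.float64(0.002), 0], [0.0472, 0.0082, 0.0023, np.float64(0.002), 0]]
[[0.0472, 0.0082, 0.0023, np.float64(0.002), 0]]
```

View pics/s1.png

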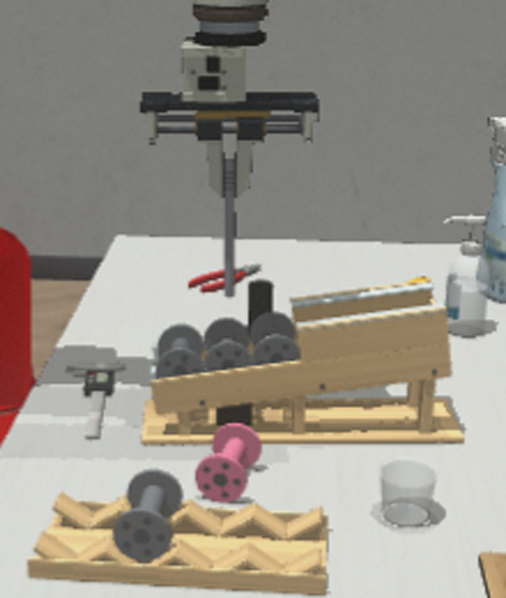

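The rod is gripped upright and clear of the track, and the rollers have rolled down. I'll carry it to the holder.

Call:
drive_tool([
  [[0.047,0.008,0,0,0],[0.047,0.008,0,0,0],[0.047,0.008,0.0,0,0],[0.047,0.008,0.003,0,0],[0.047,0.008,0.003,0,0]],
])

```text
time: 4.97
eef_pos: [519.2, 235.6, 271.9]
tcp_rot: [-0.0, 0.677, 0.736, -0.0]
ft_force: [1.0, 0.1, -0.4]
grip_width: 11.3
grasp_force: 30.0
```

Call:
drive_tool([
  [[0.047,0.008,0.01,0,0],[0,0,0.025,0,0],[0,0,0.025,0,0],[0,0,0,0,0],[0,0,0,0,0]],
])

```text
time: 5.6
eef_pos: [523.9, 281.9, 213.2]
tcp_rot: [0.0, 0.677, 0.736, 0.0]
ft_force: [-0.2, 1.0, -0.4]
grip_width: 11.0
grasp_force: 30.0
```

Run:
```python
from h import *
p=camera("top");s=camera("side")
f=lambda q,x,y,w:cv2.convertScaleAbs(cv2.resize(q["color"][y:y+w,x:x+w,::-1],(400,400),interpolation=cv2.INTER_CUBIC),alpha=1.7)
cv2.imwrite("pics/h2.png",np.hstack([f(p,150,180,50),f(s,245,130,80)]))
plan([528,283,130],4.7,opening=0)
```

```text
h 4.8 tilt 0.12 at [524.4, 282.2, 214.0] F [-0.2, 0.7, -1.0] grip 11.1 30.0 t 5.7
turn 0.1
[[0.0002, 0.0017, 0.042, np.float64(0.005), 0], [0.0002, 0.0017, 0.042, np.float64(0.005), 0]]
```

View pics/h2.png

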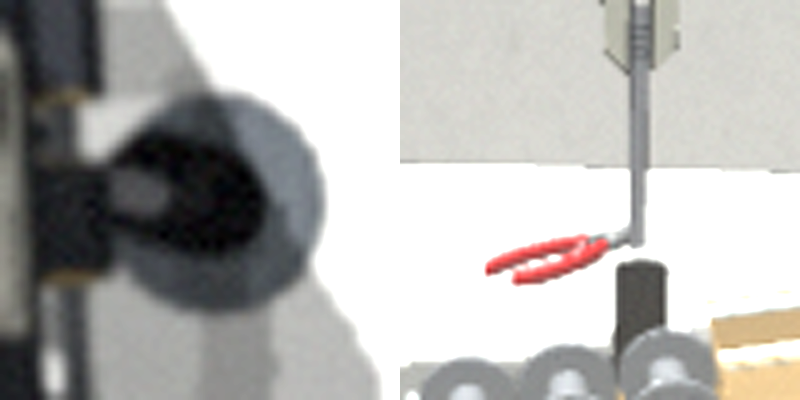

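Run:
```python
from h import *
p=camera("top");s=camera("side")
t=np.linspace(0,2*np.pi,9)[:-1]
for c in ((527,276),(527,283),(527,290)):
    rim=np.c_[c[0]+18*np.cos(t),c[1]+18*np.sin(t),0*t+80]
    disc=np.c_[c[0]+36*np.cos(t),c[1]+36*np.sin(t),0*t+4]
    a=proj(s,rim);b=proj(p,rim);d=proj(p,disc)
    print(c,"side rim x %.1f-%.1f y %.1f-%.1f | top rim x %.1f-%.1f y %.1f-%.1f | disc x %.1f-%.1f y %.1f-%.1f"%(*[f(v) for v in a.T for f in(min,max)],*[f(v) for v in b.T for f in(min,max)],*[f(v) for v in d.T for f in(min,max)]))
print("foot",proj(s,[[524.4,282.2,94]]),proj(p,[[524.4,282.2,94]]))
```

```text
(527, 276) side rim x 287.2-298.3 y 182.3-186.0 | top rim x 164.8-179.7 y 195.6-210.6 | disc x 165.5-193.5 y 191.1-219.4
(527, 283) side rim x 287.3-298.3 y 181.6-185.3 | top rim x 161.9-176.8 y 195.5-210.6 | disc x 162.7-190.7 y 191.1-219.4
(527, 290) side rim x 287.4-298.4 y 180.9-184.5 | top rim x 159.1-173.9 y 195.5-210.5 | disc x 160.0-188.0 y 191.1-219.3
foot [[292.08862199 179.39582302]] [[168.22678993 203.72102806]]
```

Call:
drive_tool([
  [[0,0.0025,0.015,0,0],[0,0,0.02,0,0],[0,0,0.025,0,0],[0,0,0.022,0,0],[0,0,0,0,0]],
])

```text
time: 6.42
eef_pos: [524.5, 281.1, 128.2]
tcp_rot: [-0.001, 0.677, 0.736, -0.002]
ft_force: [-0.2, -1.4, -0.3]
grip_width: 11.4
grasp_force: 30.0
```

Call:
drive_tool([
  [[0,0,0.0,0,0.5],[0,0,0,0,0.5],[0,0,0,0,0.5],[0,0,0,0,0.5],[0,0,0,0,0.5]],
])

```text
time: 7.05
eef_pos: [526.3, 282.2, 131.0]
tcp_rot: [0.0, 0.677, 0.736, 0.0]
ft_force: [1.3, 0.8, 0.1]
grip_width: 45.8
grasp_force: 0.0
```

Call:
drive_tool([
  [[0,0,-0.03,0,0.5],[0,0,-0.04,0,0.5],[0,0,-0.06,0,0.5]],
])

```text
time: 7.42
eef_pos: [524.9, 281.4, 260.2]
tcp_rot: [-0.001, 0.677, 0.736, -0.002]
ft_force: [1.2, -0.8, -0.2]
grip_width: 46.0
grasp_force: 0.0
```

Run:
```python
from h import *
p=camera("top");s=camera("side")
f=lambda q,x,y,w:cv2.resize(q["color"][y:y+w,x:x+w,::-1],(400,400),interpolation=cv2.INTER_CUBIC)
cv2.imwrite("pics/h3.png",np.hstack([f(p,255,150,120),f(s,225,130,100)]))
plan([444,-6,190],4.7,opening=0.5)
```

```text
h 4.8 tilt 0.75 at [530.0, 284.5, 268.4] F [0.3, -0.3, 0.4] grip 45.9 0.0 t 7.53
turn 0.1
[[-0.0471, -0.0185, 0.0126, np.float64(0.002), 0.5], [-0.0471, -0.0185, 0.0126, np.float64(0.002), 0.5], [-0.0471, -0.0185, 0.0126, np.float64(0.002), 0.5], [-0.0471, -0.0184, 0.0126, np.float64(0.002), 0.5], [-0.0471, -0.0184, 0.0126, np.float64(0.002), 0.5]]
[[-0.0471, -0.0184, 0.0126, np.float64(0.002), 0.5]]
```

View pics/h3.png

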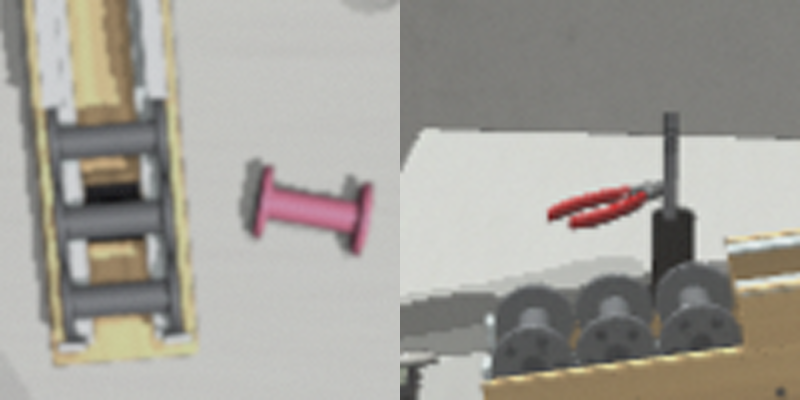

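The rod stands in the cup and three rollers are queued at the stop. I'll go to the first one.

Call:
drive_tool([
  [[-0.047,-0.018,0.01,0,0.42],[-0.047,-0.018,0.01,0,0.42],[-0.047,-0.018,0.01,0,0.42],[-0.047,-0.018,0.01,0,0.42],[-0.047,-0.018,0.015,0,0.42]],
])

```text
time: 8.15
eef_pos: [455.9, 39.0, 205.6]
tcp_rot: [0.0, 0.677, 0.736, 0.001]
ft_force: [0.7, -0.6, -0.2]
grip_width: 38.4
grasp_force: 0.0
```

Call:
drive_tool([
  [[-0.047,-0.018,0.015,0,0.42],[0,0,0,0,0.42],[0,0,0,0,0.42]],
])

```text
time: 8.52
eef_pos: [442.5, -7.5, 190.8]
tcp_rot: [0.0, 0.677, 0.736, 0.0]
ft_force: [0.5, -0.3, 0.9]
grip_width: 38.7
grasp_force: 0.0
```

```bash
python3 -c "
from h import *
plan([444,-7,71],4.7,opening=.42,step=35)"
```

```text
h 4.8 tilt 0.04 at [442.5, -7.5, 190.8] F [0.5, -0.3, 0.9] grip 38.7 0.0 t 8.53
turn 0.1
[[0.0001, 0.0004, 0.03, np.float64(0.003), 0.42], [0.0001, 0.0004, 0.03, np.float64(0.003), 0.42], [0.0001, 0.0004, 0.03, np.float64(0.003), 0.42], [0.0001, 0.0004, 0.03, np.float64(0.003), 0.42]]
```

Call:
drive_tool([
  [[0,0.0015,0.035,0,0.42],[0,0,0.035,0,0.42],[0,0,0.03,0,0.42],[0,0,0.019,0,0.42],[0,0,0,0,0.42]],
])

```text
time: 9.15
eef_pos: [443.2, -6.2, 70.7]
tcp_rot: [-0.001, 0.676, 0.737, -0.001]
ft_force: [0.2, 0.7, 0.5]
grip_width: 38.2
grasp_force: 0.0
```

Call:
drive_tool([
  [[0,0,0,0,0],[0,0,0,0,0],[0,0,0,0,0],[0,0,0,0,0]],
])

```text
time: 9.65
eef_pos: [445.3, -7.4, 72.7]
tcp_rot: [0.001, 0.677, 0.736, 0.001]
ft_force: [1.7, 0.6, 4.5]
grip_width: 23.1
grasp_force: 30.0
```

Call:
drive_tool([
  [[0,0,-0.02,0,0],[0,0,-0.03,0,0],[0,0,-0.03,0,0],[0,0,-0.03,0,0],[0,0,0,0,0]],
])

```text
time: 10.28
eef_pos: [444.8, -8.0, 183.6]
tcp_rot: [0.001, 0.677, 0.736, 0.001]
ft_force: [1.4, 0.6, -1.1]
grip_width: 23.2
grasp_force: 30.0
```

```bash
cat >> h.py <<'E'
def tray(p):
    """tray pose from the wood-coloured blob in the top view"""
    h=cv2.cvtColor(p["color"],cv2.COLOR_RGB2HSV); m=((h[...,0]>8)&(h[...,0]<32)&(h[...,1]>55)&(h[...,2]>90)).astype(np.uint8)
    m[:,:345]=0; m[:150]=0; m=cv2.morphologyEx(m,cv2.MORPH_OPEN,np.ones((3,3)))
    best=None
    for c in cv2.findContours(m,cv2.RETR_EXTERNAL,cv2.CHAIN_APPROX_NONE)[0]:
        q=unproj(p,c.reshape(-1,2),25)[:,:2]; r=cv2.minAreaRect(q.astype(np.float32))
        if cv2.contourArea(c)>500 : print("blob",np.round(r[0],1),np.round(r[1],1),round(r[2],1),cv2.contourArea(c),c.reshape(-1,2).min(0),c.reshape(-1,2).max(0))
E
python3 - <<'E'
from h import *
p=camera("top"); tray(p)
save(p,"t4.png")
print([(r["extent"],r["confidence"]) for r in recognise("roller_1_center",p)])
plan([575,-289,150],-1.3,opening=0)
E
```

```text
blob [ 365.1 -605.8] [ 92.8 127.8] 5.8 1712.0 [504 253] [554 293]
blob [ 475.2 -286.3] [110.8 273.1] 88.3 4072.0 [380 173] [426 283]
[([330.2, 200.7, 35.0, 25.5], 0.78), ([260.1, 103.2, 52.6, 109.2], 0.71), ([211.0, 197.3, 29.9, 34.1], 0.64)]
h 4.8 tilt 0.05 at [443.0, -8.0, 181.3] F [0.6, 0.2, -1.5] grip 23.0 30.0 t 10.38
turn 6.1
[[-0.0485, 0.018, 0.0052, np.float64(0.102), 0], [-0.0482, 0.0189, 0.0052, np.float64(0.102), 0], [-0.0478, 0.0197, 0.0052, np.float64(0.102), 0], [-0.0475, 0.0206, 0.0052, np.float64(0.102), 0], [-0.0471, 0.0214, 0.0052, np.float64(0.102), 0]]
[[-0.0467, 0.0222, 0.0052, np.float64(0.102), 0]]
```

Call:
drive_tool([
  [[-0.0485,0.018,0.005,0.1,0],[-0.048,0.019,0.005,0.1,0],[-0.048,0.02,0.005,0.1,0],[-0.0475,0.0205,0.005,0.1,0],[-0.047,0.0215,0.005,0.1,0]],
])

```text
time: 11.0
eef_pos: [553.6, -242.7, 154.3]
tcp_rot: [-0.002, 0.708, 0.706, -0.001]
ft_force: [0.3, 0.1, -1.0]
grip_width: 23.3
grasp_force: 30.0
```

Call:
drive_tool([
  [[-0.047,0.022,0.005,0.1,0],[0,0,0.03,0,0],[0,0,0,0,0],[0,0,0,0,0]],
])

```text
time: 11.5
eef_pos: [575.7, -287.6, 121.0]
tcp_rot: [-0.001, 0.714, 0.7, -0.0]
ft_force: [-0.1, -0.1, -0.6]
grip_width: 23.6
grasp_force: 30.0
```

```bash
python3 -c "
from h import *
plan([574.2,-288.9,31],-1.5,opening=0,step=30)"
```

```text
h -1.1 tilt 0.13 at [575.7, -287.6, 121.0] F [-0.1, -0.1, -0.6] grip 23.6 30.0 t 11.5
turn 0.4
[[-0.0004, -0.0003, 0.0225, np.float64(0.009), 0], [-0.0004, -0.0003, 0.0225, np.float64(0.009), 0], [-0.0004, -0.0003, 0.0225, np.float64(0.009), 0], [-0.0004, -0.0003, 0.0225, np.float64(0.009), 0]]
```

Call:
drive_tool([
  [[-0.001,-0.001,0.025,0,0],[0,0,0.025,0,0],[0,0,0.022,0,0],[0,0,0.018,0,0],[0,0,0,0,0]],
])

```text
time: 12.12
eef_pos: [575.1, -289.2, 30.8]
tcp_rot: [-0.001, 0.714, 0.7, -0.0]
ft_force: [0.1, -0.3, -0.7]
grip_width: 23.4
grasp_force: 30.0
```

Call:
drive_tool([
  [[0,0,0,0,0.42],[0,0,0,0,0.42],[0,0,0,0,0.42],[0,0,-0.03,0,0.42],[0,0,-0.04,0,0.42]],
])

```text
time: 12.75
eef_pos: [574.2, -289.3, 101.5]
tcp_rot: [-0.001, 0.714, 0.7, -0.001]
ft_force: [0.2, -0.9, -0.6]
grip_width: 38.4
grasp_force: 0.0
```

Call:
drive_tool([
  [[0,0,-0.05,0,0.42],[0.047,-0.022,-0.02,-0.1,0.42],[0.047,-0.0215,-0.01,-0.1,0.42],[0.0475,-0.0205,0,-0.1,0.42],[0.048,-0.02,0,-0.1,0.42]],
])

```text
time: 13.38
eef_pos: [489.6, -99.3, 182.5]
tcp_rot: [0.001, 0.689, 0.724, 0.001]
ft_force: [0.4, 0.3, -0.6]
grip_width: 38.5
grasp_force: 0.0
```

Run:
```python
from h import *
p=camera("top"); s=camera("side"); tray(p); save(p,"t5.png")
a=cv2.resize(p["color"][160:295,255:445,::-1],(400,284),interpolation=cv2.INTER_CUBIC)
b=cv2.resize(s["color"][190:332,190:390,::-1],(400,284),interpolation=cv2.INTER_CUBIC); cv2.imwrite("pics/v5.png",np.hstack([a,b]))
plan([444,-7.5,130],4.7,opening=.42)
```

```text
blob [ 365.1 -605.7] [ 92.8 128. ] 5.8 1714.0 [504 253] [554 293]
blob [ 384.7 -291.9] [92.2 91.4] 90.0 1203.5 [387 246] [424 283]
blob [ 509.2 -308.7] [ 67.4 110.5] 87.5 986.0 [398 192] [426 236]
h 3.3 tilt 0.21 at [488.0, -94.7, 181.8] F [0.9, -0.6, 0.2] grip 38.8 0.0 t 13.47
turn -1.4
[[0.0298, -0.013, 0.0174, np.float64(-0.048), 0.42], [0.0299, -0.0127, 0.0174, np.float64(-0.048), 0.42], [0.03, -0.0124, 0.0174, np.float64(-0.048), 0.42]]
```

View pics/v5.png

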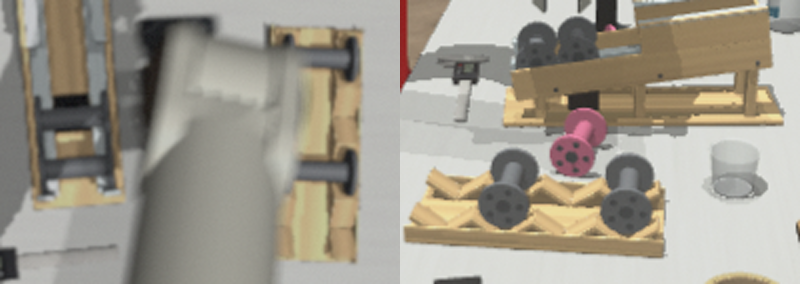

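Bay 4 is filled and two rollers are left at the stop. I'll pick up the next one.

Call:
drive_tool([
  [[0.03,-0.013,0.011,-0.05,0.42],[0.03,-0.0125,0.011,-0.05,0.42],[0.03,-0.0125,0.011,-0.05,0.42],[0,0,0,0,0.42],[0,0,0,0,0.42]],
])

```text
time: 14.1
eef_pos: [447.9, -13.8, 149.2]
tcp_rot: [0.001, 0.68, 0.733, 0.0]
ft_force: [0.2, -0.4, 0.2]
grip_width: 38.5
grasp_force: 0.0
```

```bash
python3 -c "
from h import *
plan([444,-7.5,70],4.7,opening=.42,step=30)"
```

```text
h 4.3 tilt 0.08 at [447.9, -13.8, 149.2] F [0.2, -0.4, 0.2] grip 38.5 0.0 t 14.1
turn -0.4
[[0.0022, -0.0012, 0.0264, np.float64(-0.014), 0.42], [0.0022, -0.0012, 0.0264, np.float64(-0.014), 0.42], [0.0022, -0.0012, 0.0264, np.float64(-0.014), 0.42]]
```

Call:
drive_tool([
  [[0.0065,-0.0035,0.01,-0.04,0.42],[0,0,0.025,0,0.42],[0,0,0.025,0,0.42],[0,0,0.018,0,0.42],[0,0,0,0,0.42]],
])

```text
time: 14.72
eef_pos: [441.7, -7.3, 69.3]
tcp_rot: [-0.001, 0.678, 0.735, -0.001]
ft_force: [1.3, -0.5, 0.7]
grip_width: 38.8
grasp_force: 0.0
```

Call:
drive_tool([
  [[0,0,0,0,0],[0,0,0,0,0],[0,0,0,0,0],[0,0,0,0,0]],
])

```text
time: 15.22
eef_pos: [445.1, -6.7, 71.7]
tcp_rot: [0.001, 0.677, 0.736, 0.001]
ft_force: [4.4, 0.1, 1.9]
grip_width: 23.2
grasp_force: 30.0
```

Call:
drive_tool([
  [[0,0,-0.02,0,0],[0,0,-0.03,0,0],[0,0,-0.03,0,0],[0,0,-0.03,0,0],[0,0,0,0,0]],
])

```text
time: 15.85
eef_pos: [443.5, -6.7, 182.3]
tcp_rot: [0.001, 0.677, 0.736, 0.001]
ft_force: [-1.0, 0.4, -1.0]
grip_width: 23.0
grasp_force: 30.0
```

Run:
```python
from h import *
p=camera("top"); tray(p); save(p,"t6.png")
plan([508.2,-287.2,140],-1.5,opening=0)
```

```text
blob [ 365.1 -605.7] [ 93.  127.9] 6.1 1715.0 [504 253] [554 293]
blob [ 475.2 -286.4] [110.9 273.1] 88.5 3519.5 [380 173] [426 283]
h 4.7 tilt 0.01 at [442.5, -6.8, 181.0] F [0.3, 0.4, -0.7] grip 23.0 30.0 t 15.9
turn 6.2
[[-0.0475, 0.0071, 0.0068, np.float64(0.104), 0], [-0.0473, 0.0079, 0.0068, np.float64(0.104), 0], [-0.0472, 0.0088, 0.0068, np.float64(0.104), 0], [-0.047, 0.0096, 0.0068, np.float64(0.104), 0], [-0.0468, 0.0105, 0.0068, np.float64(0.104), 0]]
[[-0.0467, 0.0113, 0.0068, np.float64(0.104), 0]]
```

Call:
drive_tool([
  [[-0.0475,0.007,0.004,0.1,0],[-0.0475,0.008,0.004,0.1,0],[-0.047,0.009,0.005,0.1,0],[-0.047,0.0095,0.007,0.1,0],[-0.047,0.0105,0.01,0.1,0]],
])

```text
time: 16.52
eef_pos: [497.0, -241.3, 148.7]
tcp_rot: [-0.002, 0.709, 0.705, -0.001]
ft_force: [0.0, 0.6, -0.4]
grip_width: 22.9
grasp_force: 30.0
```

Call:
drive_tool([
  [[-0.0465,0.0115,0.01,0.1,0],[0,0,0,0,0],[0,0,0,0,0],[0,0,0,0,0]],
])

```text
time: 17.02
eef_pos: [509.2, -285.1, 140.1]
tcp_rot: [-0.001, 0.714, 0.7, 0.0]
ft_force: [-0.0, -0.4, -1.2]
grip_width: 23.4
grasp_force: 30.0
```

```bash
python3 -c "
from h import *
plan([508.2,-287.2,31],-1.5,opening=0,step=30)"
```

```text
h -1.2 tilt 0.11 at [509.2, -285.1, 140.1] F [-0.0, -0.4, -1.2] grip 23.4 30.0 t 17.02
turn 0.3
[[-0.0006, -0.0002, 0.0273, np.float64(0.008), 0], [-0.0006, -0.0002, 0.0273, np.float64(0.008), 0], [-0.0006, -0.0002, 0.0273, np.float64(0.008), 0], [-0.0006, -0.0002, 0.0273, np.float64(0.008), 0]]
```

Call:
drive_tool([
  [[-0.002,-0.001,0.03,0,0],[0,0,0.03,0,0],[0,0,0.028,0,0],[0,0,0.021,0,0],[0,0,0,0,0]],
])

```text
time: 17.65
eef_pos: [508.0, -287.1, 30.8]
tcp_rot: [-0.001, 0.714, 0.7, -0.0]
ft_force: [-0.3, 0.7, 0.0]
grip_width: 23.0
grasp_force: 30.0
```

Call:
drive_tool([
  [[0,0,0,0,0.42],[0,0,0,0,0.42],[0,0,0,0,0.42],[0,0,-0.03,0,0.42],[0,0,-0.04,0,0.42]],
])

```text
time: 18.27
eef_pos: [507.5, -288.7, 101.8]
tcp_rot: [-0.001, 0.715, 0.699, -0.0]
ft_force: [0.5, 0.7, -0.0]
grip_width: 38.4
grasp_force: 0.0
```

Call:
drive_tool([
  [[0,0,-0.05,0,0.42],[0.0465,-0.0115,-0.02,-0.1,0.42],[0.047,-0.0105,-0.01,-0.1,0.42],[0.047,-0.0095,0,-0.1,0.42],[0.047,-0.009,0.01,-0.1,0.42]],
])

```text
time: 18.9
eef_pos: [467.7, -100.4, 173.0]
tcp_rot: [0.001, 0.69, 0.724, 0.001]
ft_force: [0.4, 0.6, 0.6]
grip_width: 38.7
grasp_force: 0.0
```

Call:
drive_tool([
  [[0.047,-0.008,0.01,-0.1,0.42],[0.0475,-0.007,0.01,-0.1,0.42],[0,0,0,0,0.42],[0,0,0,0,0.42],[0,0,0,0,0.42]],
])

```text
time: 19.52
eef_pos: [447.5, -9.5, 152.1]
tcp_rot: [0.0, 0.678, 0.735, 0.0]
ft_force: [0.1, -0.4, 0.5]
grip_width: 38.5
grasp_force: 0.0
```

Run:
```python
from h import *
p=camera("top"); s=camera("side"); tray(p); save(p,"t7.png")
a=cv2.resize(p["color"][160:295,255:445,::-1],(400,284),interpolation=cv2.INTER_CUBIC)
b=cv2.resize(s["color"][190:332,190:390,::-1],(400,284),interpolation=cv2.INTER_CUBIC); cv2.imwrite("pics/v7.png",np.hstack([a,b]))
plan([444,-7,70],4.7,opening=.42)
```

```text
blob [ 365.2 -605.8] [ 92.9 127.8] 5.8 1714.0 [504 253] [554 293]
blob [ 475.2 -286.2] [111.  273.1] 88.3 2961.5 [380 173] [426 283]
h 4.6 tilt 0.04 at [447.3, -9.4, 151.9] F [0.4, 0.4, 0.0] grip 38.5 0.0 t 19.62
turn -0.1
[[0.0013, -0.0016, 0.041, np.float64(-0.006), 0.42], [0.0013, -0.0016, 0.041, np.float64(-0.006), 0.42]]
```

View pics/v7.png

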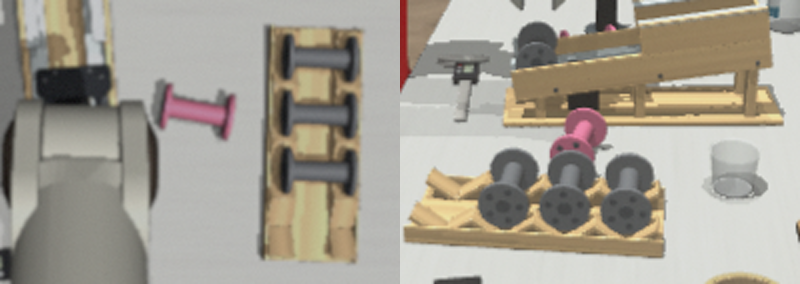

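Bays 2 to 4 are filled and one roller is left at the stop.

Call:
drive_tool([
  [[0.0025,-0.003,0.012,-0.01,0.42],[0,0,0.027,0,0.42],[0,0,0.025,0,0.42],[0,0,0.018,0,0.42],[0,0,0,0,0.42]],
])

```text
time: 20.25
eef_pos: [441.8, -6.2, 68.0]
tcp_rot: [-0.001, 0.677, 0.736, -0.002]
ft_force: [0.4, 1.4, 0.0]
grip_width: 38.4
grasp_force: 0.0
```

Call:
drive_tool([
  [[0,0,0,0,0],[0,0,0,0,0],[0,0,0,0,0],[0,0,0,0,0]],
])

```text
time: 20.75
eef_pos: [445.1, -5.9, 70.5]
tcp_rot: [0.001, 0.677, 0.736, 0.001]
ft_force: [2.9, 0.6, 1.0]
grip_width: 23.4
grasp_force: 30.0
```

Call:
drive_tool([
  [[0,0,-0.02,0,0],[0,0,-0.03,0,0],[0,0,-0.03,0,0],[0,0,-0.03,0,0],[0,0,0,0,0]],
])

```text
time: 21.38
eef_pos: [444.8, -5.9, 181.6]
tcp_rot: [0.001, 0.677, 0.736, 0.001]
ft_force: [-0.2, -0.0, -0.4]
grip_width: 23.2
grasp_force: 30.0
```

Run:
```python
from h import *
p=camera("top"); tray(p); save(p,"t8.png")
plan([376.2,-284,145],-1.5,opening=0)
```

```text
blob [ 365.1 -605.8] [ 92.8 127.8] 5.8 1713.0 [504 253] [554 293]
blob [ 475.2 -286.3] [110.9 273.1] 88.3 2951.0 [380 173] [426 283]
h 4.8 tilt 0.07 at [443.7, -5.9, 180.2] F [-0.4, -0.0, -0.2] grip 23.2 30.0 t 21.43
turn 6.3
[[-0.0452, -0.0151, 0.0058, np.float64(0.105), 0], [-0.0455, -0.0143, 0.0058, np.float64(0.105), 0], [-0.0458, -0.0134, 0.0058, np.float64(0.105), 0], [-0.046, -0.0126, 0.0058, np.float64(0.105), 0], [-0.0462, -0.0117, 0.0058, np.float64(0.105), 0]]
[[-0.0464, -0.0109, 0.0058, np.float64(0.105), 0]]
```

Call:
drive_tool([
  [[-0.045,-0.015,0.004,0.1,0],[-0.0455,-0.0145,0.004,0.1,0],[-0.046,-0.0135,0.005,0.1,0],[-0.046,-0.0125,0.006,0.1,0],[-0.0465,-0.012,0.008,0.1,0]],
])

```text
time: 22.05
eef_pos: [385.9, -238.8, 151.2]
tcp_rot: [-0.001, 0.708, 0.706, -0.0]
ft_force: [0.5, -0.1, -1.4]
grip_width: 23.5
grasp_force: 30.0
```

Call:
drive_tool([
  [[-0.0465,-0.011,0.01,0.1,0],[0,0,0,0,0],[0,0,0,0,0],[0,0,0,0,0]],
])

```text
time: 22.55
eef_pos: [376.5, -282.9, 142.2]
tcp_rot: [-0.001, 0.714, 0.701, 0.0]
ft_force: [0.4, -0.4, -1.2]
grip_width: 23.4
grasp_force: 30.0
```

```bash
python3 -c "
from h import *
plan([376.2,-284,29.5],-1.5,opening=0,step=30)"
```

```text
h -1.1 tilt 0.08 at [376.5, -282.9, 142.2] F [0.4, -0.4, -1.2] grip 23.4 30.0 t 22.55
turn 0.4
[[-0.0003, -0.0, 0.0282, np.float64(0.011), 0], [-0.0003, -0.0, 0.0282, np.float64(0.011), 0], [-0.0003, -0.0, 0.0282, np.float64(0.011), 0], [-0.0003, -0.0, 0.0282, np.float64(0.011), 0]]
```

Call:
drive_tool([
  [[-0.001,0,0.032,0,0],[0,0,0.03,0,0],[0,0,0.028,0,0],[0,0,0.022,0,0],[0,0,0,0,0]],
])

```text
time: 23.18
eef_pos: [376.2, -283.8, 29.8]
tcp_rot: [-0.001, 0.714, 0.701, -0.0]
ft_force: [-0.0, 0.7, -0.8]
grip_width: 23.3
grasp_force: 30.0
```

Call:
drive_tool([
  [[0,0,0,0,0.42],[0,0,0,0,0.42],[0,0,0,0,0.42],[0,0,-0.03,0,0.42],[0,0,-0.05,0,0.42]],
])

```text
time: 23.8
eef_pos: [375.1, -284.8, 110.7]
tcp_rot: [-0.002, 0.714, 0.7, -0.001]
ft_force: [1.2, -0.5, 0.1]
grip_width: 38.7
grasp_force: 0.0
```

Call:
drive_tool([
  [[0,0,-0.06,0,0.42],[0.0465,0.012,-0.05,-0.1,0.42],[0.0465,0.012,-0.04,-0.1,0.42],[0.046,0.0125,-0.02,-0.1,0.42],[0.046,0.0135,0,-0.1,0.42]],
])

```text
time: 24.42
eef_pos: [425.5, -103.6, 278.4]
tcp_rot: [0.002, 0.689, 0.724, 0.002]
ft_force: [0.4, -0.5, 0.1]
grip_width: 38.5
grasp_force: 0.0
```

Call:
drive_tool([
  [[0.0455,0.0145,0,-0.1,0.5],[0.045,0.015,0,-0.1,0.5],[0.05,0.01,0,0,0.5],[0.05,0.01,0,0,0.5],[0,0,0,0,0.5]],
])

```text
time: 25.05
eef_pos: [459.5, 93.0, 276.1]
tcp_rot: [-0.0, 0.674, 0.739, 0.001]
ft_force: [0.4, -0.7, -0.3]
grip_width: 46.0
grasp_force: 0.0
```

Run:
```python
from h import *
p=camera("top"); s=camera("side"); tray(p); save(p,"t9.png"); save(s,"s9.png")
a=cv2.resize(p["color"][100:300,155:435,::-1],(400,286),interpolation=cv2.INTER_CUBIC)
b=cv2.resize(s["color"][150:325,170:415,::-1],(400,286),interpolation=cv2.INTER_CUBIC); cv2.imwrite("pics/v9.png",np.hstack([a,b]))
plan([527,283,240],4.7,opening=.5)
```

```text
blob [ 365.3 -605.8] [ 93.1 127.8] 5.8 1713.0 [504 253] [554 293]
blob [ 475.1 -286.4] [110.8 273. ] 88.4 2363.0 [380 173] [426 283]
h 4.9 tilt 0.03 at [459.5, 88.4, 275.9] F [-0.5, -0.5, 0.5] grip 45.7 0.0 t 25.15
turn 0.2
[[0.047, 0.0209, 0.0089, np.float64(0.004), 0.5], [0.0471, 0.0209, 0.0089, np.float64(0.004), 0.5], [0.0471, 0.0209, 0.0089, np.float64(0.004), 0.5], [0.0471, 0.0208, 0.0089, np.float64(0.004), 0.5]]
```

View pics/v9.png

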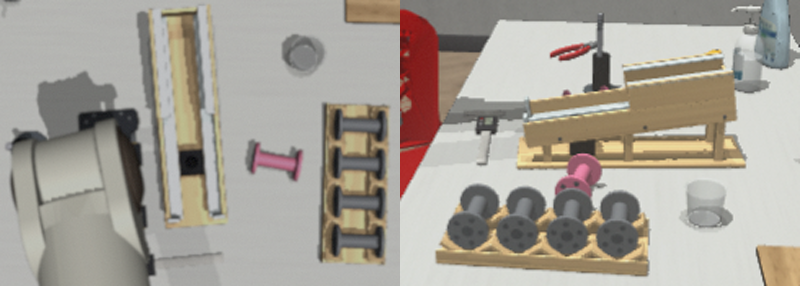

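All four rollers lie in the tray, the bore is visible at full-frame (288.7,213.4), and the rod stands in the cup with its top at side-view (292.5,158).

Run:
```python
from h import *
p=camera("top"); s=camera("side")
print("bore",unproj(p,[[288.7,213.4]],65).round(1).tolist())
g=cv2.cvtColor(p["color"],7)[200:228,275:303]; m=g<np.percentile(g,8); y,x=np.nonzero(m); print("dark bore",x.mean()+275,y.mean()+200,len(x), unproj(p,[[x.mean()+275,y.mean()+200]],65).round(1).tolist())
gs=cv2.cvtColor(s["color"],7).astype(int)
for r in range(152,184,3): 
    print(r,gs[r,284:302].tolist())
for y in (260,275,283,290,305): print(y,proj(s,[[527,y,166]]).round(1).tolist(),proj(s,[[527,283,80]]).round(1).tolist())
```

```text
bore [[506.1, -2.0, 65.0]]
dark bore 288.49152542372883 212.71186440677965 59 [[507.7, -1.4, 65.0]]
152 [129, 129, 129, 128, 126, 127, 130, 129, 130, 129, 129, 127, 128, 129, 129, 129, 128, 129]
155 [128, 127, 129, 128, 129, 127, 129, 129, 129, 129, 127, 127, 126, 127, 128, 129, 129, 128]
158 [129, 128, 127, 130, 127, 128, 124, 128, 161, 147, 100, 128, 128, 127, 130, 127, 130, 128]
161 [128, 130, 128, 129, 128, 128, 122, 102, 102, 91, 89, 128, 129, 128, 128, 128, 128, 130]
164 [201, 201, 204, 203, 203, 203, 181, 83, 79, 81, 135, 202, 203, 203, 202, 203, 203, 204]
167 [217, 215, 217, 216, 215, 208, 165, 78, 80, 93, 151, 215, 216, 214, 216, 215, 216, 216]
170 [216, 217, 215, 214, 216, 208, 166, 105, 103, 112, 166, 216, 215, 216, 216, 217, 216, 217]
173 [217, 216, 216, 216, 216, 206, 166, 106, 105, 112, 167, 216, 217, 215, 216, 217, 218, 216]
176 [169, 149, 150, 151, 133, 121, 109, 108, 106, 111, 165, 215, 216, 215, 215, 217, 216, 217]
179 [89, 79, 74, 85, 91, 132, 154, 109, 105, 123, 190, 216, 217, 217, 216, 217, 217, 217]
182 [142, 203, 216, 209, 167, 111, 104, 110, 103, 88, 76, 91, 102, 142, 191, 218, 217, 217]
260 [[293.0, 160.1]] [[292.8, 183.4]]
275 [[293.2, 158.8]] [[292.8, 183.4]]
283 [[293.3, 158.0]] [[292.8, 183.4]]
290 [[293.4, 157.4]] [[292.8, 183.4]]
305 [[293.6, 156.1]] [[292.8, 183.4]]
```

Call:
drive_tool([
  [[0.047,0.021,0.004,0,0.7],[0.047,0.021,0.004,0,0.7],[0.047,0.021,0.004,0,0.7],[0.047,0.021,0.004,0,0.7],[0,0,0,0,0.7]],
])

```text
time: 25.88
eef_pos: [527.6, 286.0, 258.8]
tcp_rot: [-0.001, 0.675, 0.737, 0.0]
ft_force: [-0.2, -1.2, 0.2]
grip_width: 64.3
grasp_force: 0.0
```

Call:
drive_tool([
  [[-0.004,-0.002,0.03,0,0.7],[0,0,0.03,0,0.7],[0,0,0,0,0.7]],
])

```text
time: 26.25
eef_pos: [524.8, 275.3, 197.7]
tcp_rot: [-0.0, 0.678, 0.735, -0.003]
ft_force: [-0.8, -0.5, 1.0]
grip_width: 64.2
grasp_force: 0.0
```

Run:
```python
from h import *
plan([525.5,282,126],4.7,opening=.7)
s=camera("side");p=camera("top"); cv2.imwrite("pics/va.png",np.hstack([cv2.resize(q["color"][y:y+60,x:x+60,::-1],(400,400),interpolation=cv2.INTER_CUBIC) for q,x,y in((s,262,130),(p,145,175))]))
```

```text
h 4.6 tilt 0.33 at [524.8, 275.3, 197.7] F [-0.8, -0.5, 1.0] grip 64.2 0.0 t 26.25
turn -0.1
[[0.0034, 0.0008, 0.0358, np.float64(-0.003), 0.7], [0.0034, 0.0008, 0.0358, np.float64(-0.003), 0.7]]
```

View pics/va.png

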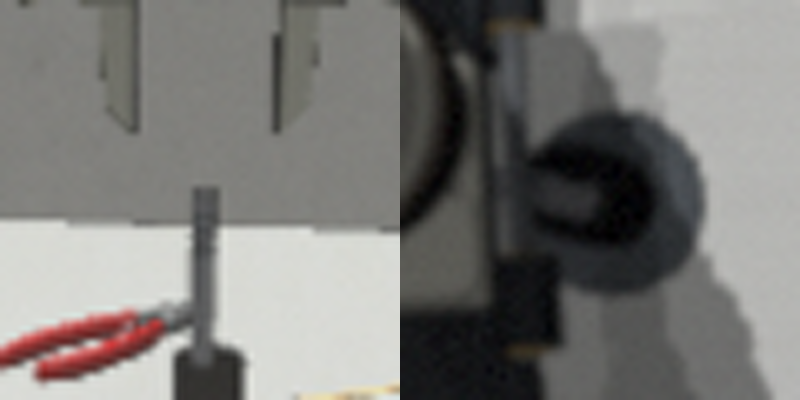

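The rod is upright and centred between the open fingers in x. I'll correct y and descend.

Call:
drive_tool([
  [[0,0,0,0,0.7],[0,0,0,0,0.7]],
])

```text
time: 26.6
eef_pos: [526.8, 279.0, 201.1]
tcp_rot: [0.0, 0.677, 0.736, 0.001]
ft_force: [0.5, 0.4, 0.4]
grip_width: 64.4
grasp_force: 0.0
```

```bash
python3 -c "
from h import *
plan([525.5,282,126],4.7,opening=.7)"
```

```text
h 4.8 tilt 0.13 at [526.8, 279.0, 201.1] F [0.5, 0.4, 0.4] grip 64.4 0.0 t 26.6
turn 0.1
[[0.0015, -0.0006, 0.0376, np.float64(0.005), 0.7], [0.0015, -0.0006, 0.0376, np.float64(0.005), 0.7]]
```

Call:
drive_tool([
  [[0.003,-0.001,0.025,0,0.7],[0,0,0.025,0,0.7],[0,0,0.025,0,0.7],[0,0,0,0,0.4],[0,0,0,0,0.2]],
])

```text
time: 27.22
eef_pos: [525.5, 282.2, 126.0]
tcp_rot: [0.0, 0.677, 0.736, 0.001]
ft_force: [0.2, -0.0, 0.4]
grip_width: 48.6
grasp_force: 0.0
```

Call:
drive_tool([
  [[0,0,0,0,0],[0,0,0,0,0],[0,0,0,0,0],[0,0,0,0,0]],
])

```text
time: 27.72
eef_pos: [524.8, 281.8, 125.0]
tcp_rot: [-0.0, 0.677, 0.736, 0.0]
ft_force: [-0.2, 0.3, 1.4]
grip_width: 11.5
grasp_force: 30.0
```

Call:
drive_tool([
  [[0,0,-0.02,0,0],[0,0,-0.035,0,0],[0,0,-0.045,0,0],[0,0,-0.045,0,0],[0,0,0,0,0]],
])

```text
time: 28.35
eef_pos: [527.0, 283.1, 274.2]
tcp_rot: [0.001, 0.677, 0.736, 0.004]
ft_force: [-0.2, -0.6, -1.7]
grip_width: 11.2
grasp_force: 30.0
```

```bash
python3 -c "
from h import *
plan([503,-2.5,270],4.7,opening=0,step=50)
s=camera('side'); cv2.imwrite('pics/vb.png',cv2.resize(s['color'][90:200,240:340,::-1],(500,550),interpolation=cv2.INTER_CUBIC))"
```

```text
h 4.8 tilt 0.46 at [527.0, 283.1, 274.2] F [-0.2, -0.6, -1.7] grip 11.2 30.0 t 28.35
turn 0.1
[[-0.0471, -0.008, 0.0005, np.float64(0.002), 0], [-0.0471, -0.008, 0.0005, np.float64(0.002), 0], [-0.0471, -0.008, 0.0005, np.float64(0.002), 0], [-0.0471, -0.0079, 0.0005, np.float64(0.002), 0], [-0.0471, -0.0079, 0.0005, np.float64(0.002), 0]]
[[-0.0471, -0.0079, 0.0005, np.float64(0.002), 0]]
```

View pics/vb.png

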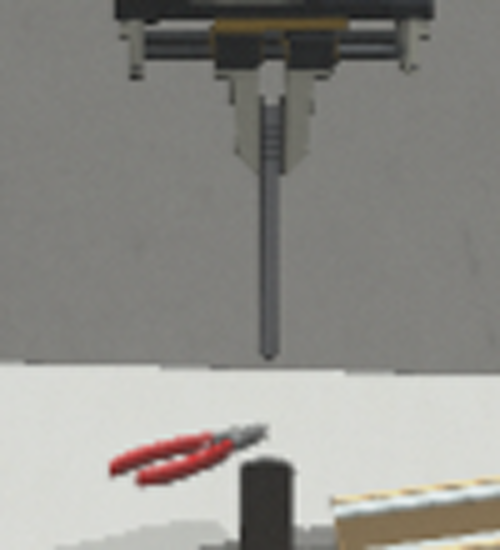

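Call:
drive_tool([
  [[-0.047,-0.008,0,0,0],[-0.047,-0.008,0,0,0],[-0.047,-0.008,0,0,0],[-0.047,-0.008,0,0,0],[-0.047,-0.008,0,0,0]],
])

```text
time: 29.02
eef_pos: [503.1, 42.5, 267.9]
tcp_rot: [-0.001, 0.677, 0.736, -0.001]
ft_force: [0.6, -0.3, -1.2]
grip_width: 11.6
grasp_force: 30.0
```

Call:
drive_tool([
  [[-0.047,-0.007,0.02,0,0],[0,0,0.025,0,0],[0,0,0.02,0,0],[0,0,0,0,0],[0,0,0,0,0]],
])

```text
time: 29.65
eef_pos: [501.4, -3.1, 204.6]
tcp_rot: [-0.0, 0.677, 0.736, -0.0]
ft_force: [0.3, 0.3, -1.8]
grip_width: 11.6
grasp_force: 30.0
```

Run:
```python
from h import *
plan([504,-2.3,195],4.7,opening=0)
s=camera("side");p=camera("top")
a=cv2.resize(s["color"][165:275,230:340,::-1],(400,400),interpolation=cv2.INTER_CUBIC); b=cv2.resize(p["color"][185:245,258:318,::-1],(400,400),interpolation=cv2.INTER_CUBIC); cv2.imwrite("pics/vc.png",np.hstack([a,b]))
```

```text
h 4.8 tilt 0.06 at [501.4, -3.1, 204.6] F [0.3, 0.3, -1.8] grip 11.6 30.0 t 29.65
turn 0.1
[[0.0006, 0.0026, 0.0096, np.float64(0.013), 0]]
```

View pics/vc.png

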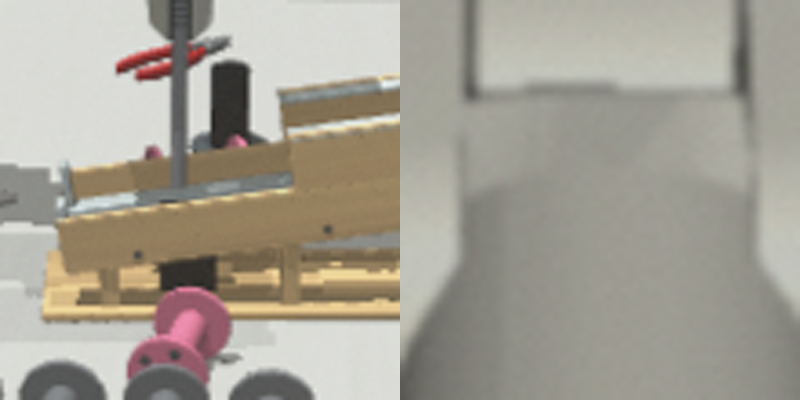

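Run:
```python
from h import *
s=camera("side")
for X in ([501.4,-3.1,160],[501.4,-3.1,90],[501.4,-3.1,35],[504,-2.3,35],[507,-2.3,35]):
    print(X,((proj(s,[X])-[230,165])*400/110).round(1))
r=s["color"][165:275,230:340].astype(int).sum(2)
for y in (71,73,75,77): print(y,r[y,38:66].tolist())
```

```text
[501.4, -3.1, 160] [[179.   93.5]]
[501.4, -3.1, 90] [[178.3 181.2]]
[501.4, -3.1, 35] [[177.8 247.6]]
[504, -2.3, 35] [[181.3 247.3]]
[507, -2.3, 35] [[185.2 247.4]]
71 [311, 338, 366, 364, 365, 365, 367, 372, 311, 286, 254, 241, 225, 210, 212, 212, 180, 166, 162, 157, 148, 205, 280, 283, 279, 275, 277, 281]
73 [491, 493, 504, 499, 454, 261, 165, 137, 145, 141, 141, 146, 144, 149, 144, 138, 141, 144, 141, 147, 157, 248, 368, 366, 367, 348, 289, 285]
75 [525, 528, 522, 514, 510, 432, 183, 145, 141, 148, 144, 148, 144, 149, 146, 142, 142, 140, 138, 141, 153, 241, 362, 359, 363, 396, 481, 480]
77 [492, 493, 491, 493, 491, 440, 190, 141, 139, 146, 146, 141, 146, 146, 142, 142, 148, 141, 150, 146, 154, 205, 275, 272, 272, 276, 346, 487]
```

Call:
drive_tool([
  [[0.0005,0.0036,0.008,0,0],[0,0,0.008,0,0],[0,0,0.006,0,0],[0,0,0,0,0],[0,0,0,0,0]],
])

```text
time: 30.42
eef_pos: [505.6, -2.4, 183.5]
tcp_rot: [0.0, 0.677, 0.736, 0.0]
ft_force: [-1.8, 0.1, 6.6]
grip_width: 11.1
grasp_force: 30.0
```

Call:
drive_tool([
  [[0,0,0.005,0,0],[0,0,0.005,0,0],[0,0,0,0,0]],
])

```text
time: 30.8
eef_pos: [505.5, -2.3, 172.2]
tcp_rot: [0.0, 0.677, 0.736, 0.0]
ft_force: [1.6, 0.2, -2.7]
grip_width: 11.7
grasp_force: 30.0
```

Call:
drive_tool([
  [[0,0,0.008,0,0],[0,0,0.008,0,0],[0,0,0.008,0,0],[0,0,0.006,0,0],[0,0,0,0,0]],
])

```text
time: 31.42
eef_pos: [505.3, -2.4, 142.1]
tcp_rot: [0.0, 0.677, 0.736, -0.0]
ft_force: [3.9, 0.2, -3.1]
grip_width: 11.5
grasp_force: 30.0
```

Entered freely. I'll release, lift and check.

Call:
drive_tool([
  [[0,0,0.001,0,0],[0,0,0,0,0.5],[0,0,0,0,0.5],[0,0,0,0,0.5],[0,0,0,0,0.5]],
])

```text
time: 32.05
eef_pos: [504.8, -2.4, 141.7]
tcp_rot: [-0.0, 0.677, 0.736, -0.0]
ft_force: [-0.4, -0.6, 0.3]
grip_width: 44.1
grasp_force: 0.0
```

Call:
drive_tool([
  [[0,0,-0.03,0,0.5],[0,0,-0.05,0,0.5],[0,0,-0.06,0,0.5],[0.05,0,0,0,0.5],[0.05,0,0,0,0.5]],
])

```text
time: 32.67
eef_pos: [497.2, 98.0, 283.1]
tcp_rot: [0.001, 0.678, 0.735, 0.001]
ft_force: [0.8, 0.5, 0.1]
grip_width: 45.6
grasp_force: 0.0
```

Call:
drive_tool([
  [[0.05,0,0,0,0.5],[0.05,0,0,0,0.5],[0,0,0,0,0.5],[0,0,0,0,0.5],[0,0,0,0,0.5]],
])

```text
time: 33.3
eef_pos: [488.8, 195.1, 281.7]
tcp_rot: [0.0, 0.678, 0.735, -0.0]
ft_force: [-0.1, 0.0, 0.2]
grip_width: 45.7
grasp_force: 0.0
```

Run:
```python
from h import *
s=camera("side");p=camera("top"); tray(p)
a=cv2.resize(s["color"][150:325,170:415,::-1],(400,286),interpolation=cv2.INTER_CUBIC); b=cv2.resize(p["color"][100:300,155:435,::-1],(400,286),interpolation=cv2.INTER_CUBIC); cv2.imwrite("pics/vd.png",np.hstack([a,b]))
print((proj(s,[[504,-2.3,180],[504,-2.3,92]])-[170,150])*400/245)
r=s["color"][165:235,270:290].astype(int).sum(2)
for i in range(10,36,2): print(165+i,r[i].tolist())
```

```text
blob [ 365.  -605.6] [ 92.9 128.2] 6.0 1715.0 [504 253] [554 293]
blob [ 475.1 -286.2] [111.1 272.9] 88.4 2423.5 [380 173] [426 283]
[[180.04418907  54.81135713]
 [179.62334092 104.61602147]]
175 [644, 643, 645, 647, 641, 645, 649, 648, 647, 642, 648, 650, 646, 646, 645, 616, 524, 519, 561, 473]
177 [646, 641, 644, 645, 616, 516, 509, 456, 424, 408, 364, 323, 326, 333, 295, 295, 386, 429, 349, 296]
179 [415, 345, 323, 258, 247, 244, 231, 222, 216, 231, 320, 361, 281, 327, 270, 236, 226, 250, 272, 420]
181 [209, 208, 222, 235, 374, 590, 559, 416, 323, 334, 321, 255, 231, 205, 205, 374, 611, 627, 646, 643]
183 [456, 498, 435, 378, 329, 289, 253, 235, 232, 320, 464, 471, 484, 542, 613, 645, 644, 586, 281, 151]
185 [240, 225, 211, 209, 217, 233, 259, 423, 562, 436, 334, 334, 312, 392, 604, 638, 644, 573, 212, 147]
187 [594, 592, 591, 592, 615, 649, 649, 652, 611, 446, 316, 308, 288, 383, 605, 642, 647, 576, 216, 152]
189 [649, 648, 648, 647, 649, 648, 645, 649, 601, 405, 271, 283, 267, 388, 615, 644, 643, 575, 214, 150]
191 [648, 647, 641, 646, 647, 645, 644, 639, 599, 407, 261, 263, 256, 385, 618, 645, 643, 576, 211, 147]
193 [649, 645, 646, 644, 644, 645, 647, 644, 600, 412, 272, 264, 242, 386, 619, 642, 644, 575, 209, 153]
195 [646, 644, 645, 648, 647, 643, 644, 645, 601, 419, 257, 257, 236, 389, 635, 643, 646, 570, 167, 153]
197 [647, 646, 645, 643, 648, 646, 646, 643, 605, 444, 322, 315, 288, 424, 648, 646, 644, 571, 151, 146]
199 [647, 646, 649, 649, 649, 640, 643, 645, 600, 426, 323, 319, 295, 426, 646, 647, 651, 570, 149, 150]
```

View pics/vd.png

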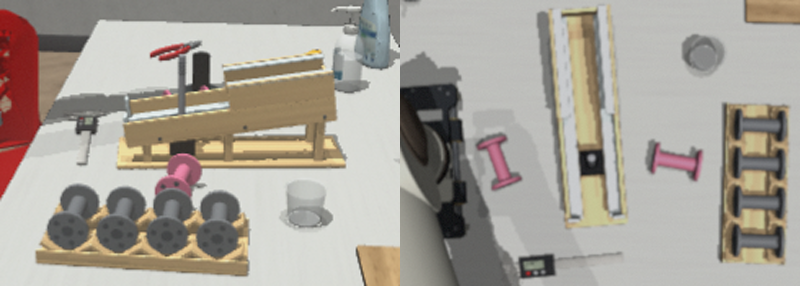

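The rod top is at the expected 180 mm height, so the rod is fully down and upright. All four bays are filled.

```bash
python3 -c "
from h import *
print(hand_in())"
```

```text
the job is handed in; nothing more can be done
None
```

The job is handed in: all four rollers lie in their own bays in the tray, and the rod is back upright and fully down in the track's bore; `hand_in()` returned no verdict.

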